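Shelve the heavier canister on the spice carousel

TASK

One of the two identical closed green canisters holds steel measuring cups and is clearly the heavier; the other holds plastic cups. Lift them to find out which is which, turn the spice carousel one click so that its free yellow place comes to the front, at the orange pointer, and stand the heavier canister on that yellow place; stand the lighter one in the empty front compartment of the open drawer. Set both down upright and gently, without dropping them, and leave the other things where they are.

Things in the scene. Friction and masses are not known exactly. Their poses are not given: they have to be found in the camera images.
- canister_1: Closed upright canister on the counter: green body 60 mm in diameter, 70 mm high, under a fixed wooden lid 62 mm in diameter, 40 mm high (110 mm in all). Origin: centre of underside, z up. Weighs under 0.7 kg; the heavier one by at least 0.2 kg more than the other; which is drawn anew each time and cannot be seen. The contents may shift a few mm. Grip the lid from above.
- canister_2: The other canister, identical in look and size to canister_1.
- carousel (a joint): Carousel angle about its upright axis, rad, counter-clockwise from above. It clicks at -1.047, 0, 1.047 and 2.094 (each click pulls it in from up to 0.5 away; about 0.2 N m to pass the hump midway) and rests there to about 0.04. It starts in or within 0.1 of the click at 0. The next click counter-clockwise, 1.047, brings the free place to the front pointer.
- carousel_base: Fixed foot of the spice carousel, with an orange pointer at the front, along its -x (roughly towards the robot). Origin on the counter on the axis, z up. The wooden plate, 300 mm in diameter, has its top 25 mm above the counter and six places 60 degrees apart, 105 mm from the axis: five with fixed jars 50 mm in diameter, tops 103 mm above the counter, one free.
- free_place (a point): Centre of the free place, a yellow disc 72 mm in diameter on the plate's top (25 mm above the counter); turns with the carousel. Beside it are jars, so the fingers fit best in line with the carousel's axis, one on the inner and one on the outer side of the canister.
- carousel_front (a point): Fixed point over the orange pointer, at 105 mm from the carousel's axis and 25 mm above the counter: where the free place must come. Its x axis points from here to the carousel's axis.
- carousel_grip (a point): Steel turning handle: a flat upright bar 64 mm long, 14 mm thick, 32 mm high on a post at the carousel's middle. The point lies in the bar on the axis, 96 mm above the counter, 12 mm below the bar's top edge. Its frame turns with the carousel and equals the foot's when the joint reads 0; the bar's length lies 30 degrees counter-clockwise from its x axis.
- drawer: Slim drawer pulled out of a low white carcass 102 mm high; fixed on the counter. Tray 360 mm (x) by 220 mm (y), walls 8 mm thick, 45 mm high, front panel 60 mm high at its -x end, floor 8 mm above the counter; a wall across the middle makes a front and a back compartment. Origin on the counter under the tray's centre; x to the carcass, z up.
- drawer_space (a point): Centre of the floor of the drawer's empty front compartment, 168 mm (along the drawer's x) by 204 mm inside; its floor is 8 mm above the counter.
- spoon_1: Bamboo spoon, 180 mm long, lying in the drawer's back compartment; leave alone. Origin at its middle.
- spoon_2: Second bamboo spoon, 180 mm long, in the drawer's back compartment; leave alone. Origin at its middle.
- scoop: Steel measuring scoop on the counter, cup 52 mm in diameter and 28 mm high with a flat handle, 130 mm long in all; leave alone. Origin under the cup.
- bowl: White plastic bowl 110 mm in diameter, 50 mm high; leave alone. Origin at the centre of its underside.
- glass_jar: Green glass jar with steel screw lid, 68 mm in diameter, 110 mm high; leave alone. Origin at the centre of its underside.
There are look-alikes about, which are no part of the job. What is shaped like the canister_1 but pink or red is not meant.

How it is judged:
By the outcome, as a careful person would: the job done as asked, in the order asked, and still so for the second after the job is handed in, with the robot touching nothing.
It also fails if it takes over 72 s, if anything falls off the work surface, if the arm or the gripper's body presses on something with over 40 N, if the wrist force passes 120 N, or if a joint passes its speed limit or range.

ROBOT

A 7-joint arm with a two-finger parallel gripper is mounted at the origin on the work surface. World frame = base frame: x ahead of the robot, y to its left, z up, the work surface at z = 0. Lengths are in m, angles in degrees, forces in N, time in s.
With the tool pointing down it reaches from about 0.425 to 0.875 m from the base axis. Payload 4.7 kg.
Tool frame: the origin (TCP) lies on the centre line of the jaws, within the pads' length; the fingertips stand 19 mm ahead of it and the grasp point (between the pads) is the TCP; z points along the fingers, y is the line along which they close (so a half turn about z gives the same grasp; the last joint's range is limited). The gripper opens to 87 mm and grips with 3 to 60 N. Pads are 19 mm wide; open, the fingers measure 117 mm over their backs; the gripper's body (75 mm by 190 mm) begins 51 mm behind the grasp point.
Start: joints at [71.683, 18.392, -4.016, 83.108, 1.295, 78.541, -3.26], TCP at [0.213, -0.614, 0.242] pointing down, gripper open.
Joint ranges: [-163.93, 163.93], [-17.29, 119.83], [-79.2, 71.16], [3.27, 140.29], [-89.18, 269.18], [5.43, 117.66], [-154.24, 154.24]. Speed limits (degrees/s): [147.25, 147.25, 180, 180, 180, 180, 180].

INTERFACE

Orientations are given as [roll, pitch, yaw] about the fixed x, y, z axes, in that order (R = Rz(yaw) Ry(pitch) Rx(roll)).
In Python, from cell import env, imaging gives the robot as it stands.
- The arm moves only by the shell command python3 -m crank 'ROWS' [OPENING] [FORCE]. ROWS is JSON, a list of rows, each an object of numbers: "x", "y", "z": the shift along the tool's x, y, z in m; "turn": the turn about the tool's z in rad. In form: [{"x": .., "y": .., "z": .., "turn": ..}, ...]. A call has 1 to 12 rows; each row is the pose to reach, as a shift and turn from the pose commanded when the call began, along the tool's axes at that moment; what a row does not reach only later rows make up. A row lasts 1/8 s, in which the tool goes at most 62.5 mm and 10.7 degrees, less where a joint would pass 70% of its speed; a pose out of reach is approached as far as the arm can. A call with a gripper value outside its range is refused whole. OPENING is the finger opening in m, from 0 to 0.087, set as the call begins (- or left out, the last holds). The fingers move at their own pace and stop on an object; FORCE is the grip in N (left out, the last holds). Time passes only in rows, so rows that repeat a pose let the fingers close. It gives the time, the measured TCP pose, the force, the opening and the grip force at its end, in the units of the state.
- env.get_obs(): the state, without advancing time (a new reading comes with each control period).
- imaging.read_camera(name): name is "scene" or "top"; returns the picture (480x640x3 uint8, red, green, blue); there is no depth.
- imaging.get_calibration(name): a dict with "camera_matrix" (3x3 intrinsics, pixels), "position" and "attitude" of the camera in the world. Camera axes: x right, y up, looking along -z (the intrinsics and any distortion apply to the point x, -y, -z); pixel columns grow to the right and rows downward; lengths in m; the calibration is good to about 2 mm. A picture is of the moment at which its call begins. get_calibration takes no time and is no camera call.
- env.sign_off(): hands the job in; it is judged then, once.
The state is a dict: "time_s": time; "qpos": joint angles; "joint_velocities": joint speeds; "effort": joint torques, N m; "tool_pos": TCP position; "tool_rot": TCP orientation; "force": force on the tool from outside, world axes, zero at the start; "wrist_torque": the same for the moment, N m; "grip_width": finger opening in m; "grasp_force": force on a finger pad.
Only numpy, scipy, OpenCV 4.12 (cv2) and the standard library are available. Lean on these libraries where they do the work, as an engineer would, in place of code of your own. Each camera call takes 0.05 s, during which the arm holds its last target. There are 200 camera calls.

## Working session

There is one attempt and no reset: what is moved stays moved. The work goes in short steps, Python scripts to look and compute and a shell command to move; the robot and the scene stay as the last step left them, time stands still between calls to the robot, and variables do not carry over. Pictures are saved under pics/ and viewed, at most 10 in all, crops included, and the job is handed in when it is done.

```bash
mkdir -p pics; ls; python3 - <<'E'
from cell import env, imaging
import cv2,numpy as np
o=env.get_obs()
for k in o: print(k,np.round(o[k],3))
for n in ("scene","top"):
    im=imaging.read_camera(n); cv2.imwrite(f"pics/{n}0.png",im[:,:,::-1]); c=imaging.get_calibration(n)
    print({k:(np.round(v,4).tolist() if not isinstance(v,str) else v) for k,v in c.items()})
E
```

```text
pics
time_s 0.0
qpos [71.682 18.437 -4.015 83.175  1.295 78.54  -3.263]
joint_velocities [ 0.049  0.028  0.068 -0.025 -0.07   0.003 -0.077]
effort [-0.0000e+00 -4.9129e+01 -4.0400e-01 -3.1253e+01 -6.4000e-02  4.4000e-02
  0.0000e+00]
tool_pos [ 0.213 -0.614  0.24 ]
tool_rot [-1.79893e+02  6.00000e-03  1.91250e+01]
force [-0.312 -0.161 -0.088]
wrist_torque [-0.011  0.012  0.005]
grasp_force 0.0
grip_width 0.087
{'camera_matrix': [[546.9093, 0.0, 311.4573], [0.0, 546.9093, 236.7472], [0.0, 0.0, 1.0]], 'position': [0.8631, 0.6079, 0.7868], 'attitude': [43.7859, -0.7344, 151.8943]}
{'camera_matrix': [[524.3243, 0.0, 322.9827], [0.0, 524.3243, 235.8767], [0.0, 0.0, 1.0]], 'position': [0.3154, 0.0093, 1.2206], 'attitude': [11.0151, 1.2457, -91.6379]}
```

View pics/scene0.png

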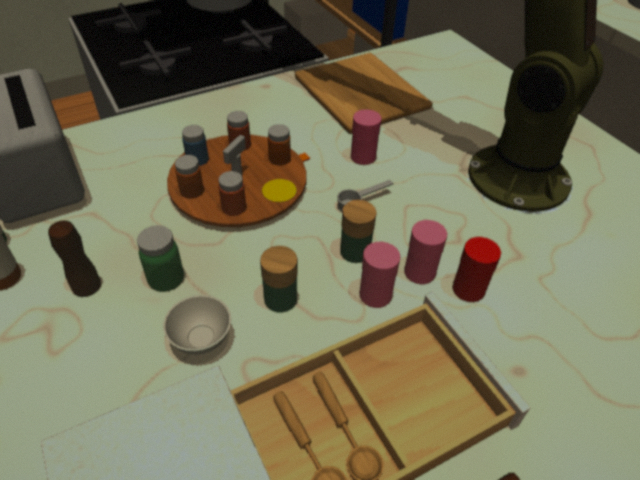

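View pics/top0.png

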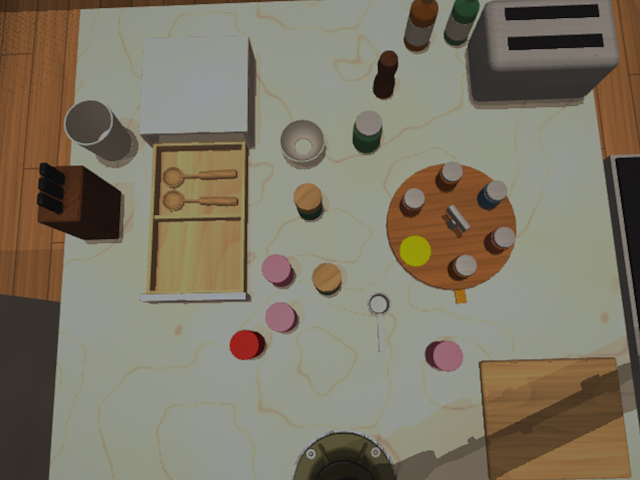

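Candidates: the wooden-lidded green canisters are at top (327,278) and (308,200), scene (357,230) and (280,278). The look-alikes are pink at top (277,269), (281,317) and (447,356), red at (246,345), and the glass jar with a steel lid at (368,130). I choose the two with wooden lids. The free yellow place is at top (415,250), the handle at (457,218), and the pointer at (460,297).

```bash
cat > h.py <<'E'
import cv2,numpy as np
from scipy.spatial.transform import Rotation as R
from cell import env, imaging
def cal(n):
    c=imaging.get_calibration(n); return np.array(c["camera_matrix"]),np.array(c["position"]),R.from_euler("xyz",c["attitude"],degrees=True).as_matrix(),c
def proj(n,p):
    K,t,A,_=cal(n); q=(np.asarray(p,float)-t)@A; q=q*[1,-1,-1]; q=q@K.T; return q[...,:2]/q[...,2:]
def ray(n,uv,z):
    K,t,A,_=cal(n); uv=np.atleast_2d(uv).astype(float)
    d=np.c_[uv,np.ones(len(uv))]@np.linalg.inv(K).T*[1,-1,-1]@A.T
    return t+d*((z-t[2])/d[:,2])[:,None]
def blobs(im,lo,hi,roi,amin=60):
    hsv=cv2.cvtColor(im,cv2.COLOR_RGB2HSV); m=cv2.inRange(hsv,np.array(lo),np.array(hi))
    k=np.zeros_like(m); x0,y0,x1,y1=roi; k[y0:y1,x0:x1]=1
    m=m*k; cs,_=cv2.findContours(m,cv2.RETR_EXTERNAL,cv2.CHAIN_APPROX_NONE)
    return [c[:,0,:] for c in cs if cv2.contourArea(c)>amin]
def load(p): return cv2.imread(p)[:,:,::-1].copy()
E
python3 - <<'E'
from h import *
print(cal("top")[3].keys(),proj("top",[0,0,0]),proj("scene",[0,0,0]))
t=load("pics/top0.png");s=load("pics/scene0.png")
h=cv2.cvtColor(t,cv2.COLOR_RGB2HSV);hs=cv2.cvtColor(s,cv2.COLOR_RGB2HSV)
for u,v in [(308,195),(327,275),(308,213),(327,290),(415,250),(460,298),(461,212),(455,260),(200,260),(247,260),(400,230)]: print("t",u,v,h[v,u])
for u,v in [(280,258),(280,272),(358,210),(358,225),(280,190),(304,157),(236,148)]: print("s",u,v,hs[v,u])
for n,im,ctr,z in [("top",t,(415,250),.025),("scene",s,(280,190),.025)]:
    for c in blobs(im,(22,150,90),(35,255,255),(ctr[0]-40,ctr[1]-40,ctr[0]+40,ctr[1]+40)):
        p=ray(n,c,z)[:,:2].astype(np.float32); print("yellow",n,cv2.minEnclosingCircle(p),cv2.fitEllipse(p))
a=cv2.resize(t[160:310,260:360],None,fx=4,fy=4);b=cv2.resize(t[160:310,380:530],None,fx=4,fy=4)
cv2.imwrite("pics/crop1.png",cv2.resize(np.hstack([a,b]),None,fx=.8,fy=.8)[:,:,::-1])
E
```

```text
dict_keys(['camera_matrix', 'position', 'attitude']) [343.64619987 485.90323301] [519.00545673 177.78851479]
t 308 195 [ 15 139 143]
t 327 275 [ 16 140 146]
t 308 213 [ 17 123  52]
t 327 290 [ 16 137 130]
t 415 250 [ 30 238 150]
t 460 298 [ 19 214 150]
t 461 212 [ 13 180 129]
t 455 260 [ 11 152  77]
t 200 260 [ 21 106 151]
t 247 260 [ 17  64 115]
t 400 230 [ 13 173 125]
s 280 258 [ 17 164 135]
s 280 272 [ 17 162 123]
s 358 210 [ 17 155 132]
s 358 225 [ 17 143  59]
s 280 190 [ 26 250 155]
s 304 157 [ 14 252 157]
s 236 148 [23 46 50]
yellow top ((0.5080872774124146, -0.18166577816009521), 0.03678390756249428) ((0.5081005096435547, -0.18168269097805023), (0.07108885049819946, 0.07152743637561798), 36.30202102661133)
yellow scene ((0.5066100358963013, -0.18363410234451294), 0.036390773952007294) ((0.506863534450531, -0.18365855515003204), (0.06976732611656189, 0.07027668505907059), 166.75843811035156)
```

View pics/crop1.png

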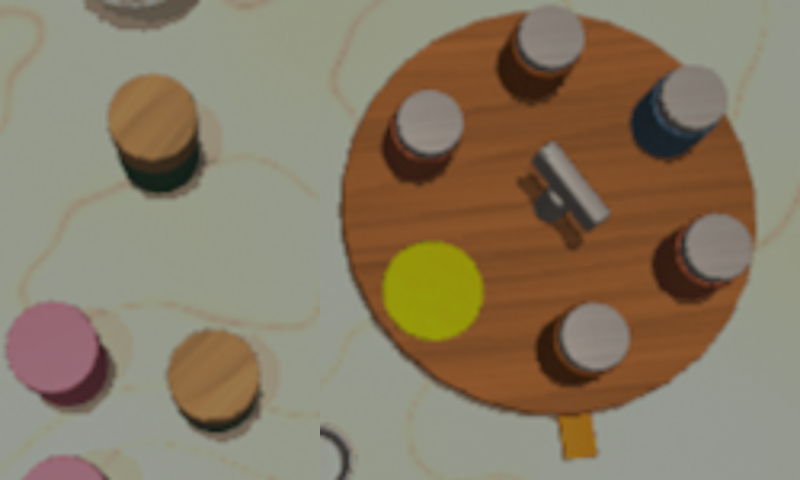

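The crop confirms the choice: two round wooden lids over green bodies at top (308,197) and (327,277), with a pink can beside them. The handle bar lies at top (461,217). Next I measure the lids, carousel and drawer.

```bash
python3 - <<'E'
from h import *
im={"top":load("pics/top0.png"),"scene":load("pics/scene0.png")}
for n,rois in [("top",[(285,175,330,222),(308,258,345,297)]),("scene",[(255,242,305,290),(335,195,382,240)])]:
  for roi in rois:
    for c in blobs(im[n],(11,80,100),(22,255,255),roi):
        p=ray(n,c,.110)[:,:2].astype(np.float32); e=cv2.fitEllipse(p); cc,r=cv2.minEnclosingCircle(p)
        print("lid",n,np.round(cc,4),round(r,4),np.round(e[0],4),np.round(e[1],4))
# jar lids (grey) in top
h=im["top"]
pts=[]
for c in blobs(h,(0,0,110),(180,45,255),(395,160,515,280),80):
    p=ray("top",c,.103)[:,:2].astype(np.float32); cc,r=cv2.minEnclosingCircle(p)
    if abs(r-.025)<.006: pts.append(cc)
    print("grey",np.round(cc,4),round(r,4),len(c), np.round(cv2.minAreaRect(ray("top",c,.108)[:,:2].astype(np.float32))[0],4))
pts=np.array(pts)
from scipy.optimize import least_squares
s=least_squares(lambda q:np.hypot(*(pts-q[:2]).T)-.105,[.57,-.27]).x
print("axis jars",s,np.round(np.hypot(*(pts-s).T),4),np.round(np.degrees(np.arctan2(*(pts-s).T[::-1])),2))
y=np.array([.5075,-.1827])-s; print("yellow",np.hypot(*y),np.degrees(np.arctan2(y[1],y[0])))
c=max(blobs(h,(5,120,50),(18,255,255),(375,150,530,292),500),key=len)
p=ray("top",c,.025)[:,:2].astype(np.float32);print("plate",cv2.fitEllipse(p),cv2.minEnclosingCircle(p))
for n,roi in (("top",(440,288,480,310)),("scene",(295,145,318,170))):
  for c in blobs(im[n],(12,195,100),(24,255,255),roi,15):
    p=ray(n,c,.01)[:,:2]; m=(p.max(0)+p.min(0))/2; d=m-s; print("ptr",n,m,np.hypot(*d),np.degrees(np.arctan2(-d[1],-d[0])))
# drawer: tray rim at z=.045 / front panel at .060
for uv,z in [((154,143),.045),((246,143),.045),((141,296),.06),((246,294),.06),((150,294),.045),((245,292),.045),((154,218),.045),((245,218),.045)]:
    print("drawer",uv,np.round(ray("top",uv,z)[0],4))
E
```

```text
lid top [0.622  0.0593] 0.0307 [0.6222 0.0592] [0.0583 0.0591]
lid top [0.4433 0.0227] 0.0309 [0.4436 0.0226] [0.0584 0.0594]
lid scene [0.6223 0.0585] 0.0313 [0.622  0.0589] [0.0585 0.0595]
lid scene [0.442  0.0214] 0.0316 [0.4429 0.0215] [0.0589 0.0598]
grey [ 0.4565 -0.1443] 0.0301 62 [ 0.4558 -0.1441]
grey [ 0.4611 -0.2756] 0.022 56 [ 0.4608 -0.274 ]
grey [ 0.4634 -0.3522] 0.0458 93 [ 0.4495 -0.366 ]
grey [ 0.5186 -0.3632] 0.0222 55 [ 0.5182 -0.3614]
grey [ 0.568  -0.2718] 0.0308 51 [ 0.5657 -0.2688]
grey [ 0.612  -0.1746] 0.0218 53 [ 0.6105 -0.1729]
grey [ 0.6443 -0.2688] 0.1402 380 [ 0.6432 -0.2633]
axis jars [ 0.51771038 -0.22118144] [0.0983 0.0785 0.142  0.0714 0.1052] [ 128.52 -136.17  -89.63  -45.21   26.3 ]
yellow 0.03981297935496874 104.860023383045
plate ((0.5598324537277222, -0.2613098919391632), (0.28198158740997314, 0.29122525453567505), 122.2270736694336) ((0.5624478459358215, -0.27056753635406494), 0.1521296501159668)
ptr top [ 0.40265715 -0.2806008 ] 0.12949094339128453 27.31413999784281
ptr scene [ 0.41367885 -0.26312303] 0.11216797881570637 21.95743061886045
drawer (154, 143) [0.7837 0.4246 0.045 ]
drawer (246, 143) [0.7755 0.2046 0.045 ]
drawer (141, 296) [0.4192 0.4364 0.06  ]
drawer (246, 294) [0.4165 0.2023 0.06  ]
drawer (150, 294) [0.4244 0.4217 0.045 ]
drawer (245, 292) [0.4224 0.207  0.045 ]
drawer (154, 218) [0.6    0.4185 0.045 ]
drawer (245, 218) [0.5929 0.207  0.045 ]
```

```bash
cat >> h.py <<'E'
def go(x,y,z,yaw):
    "shift and turn, in tool axes, from the measured pose to the wanted one (tool down)"
    o=env.get_obs(); A=R.from_euler("xyz",o["tool_rot"],degrees=True).as_matrix()
    d=A.T@(np.array([x,y,z])-o["tool_pos"]); w=(yaw-o["tool_rot"][2]+180)%360-180
    print("shift",np.round(d,4),"turn",round(-np.radians(w),4),"rows",round(np.linalg.norm(d)/.0625,1),round(abs(w)/10.7,1),"t",o["time_s"],"f",np.round(o["force"],2),"rot",np.round(o["tool_rot"],2))
E
python3 -c "
from h import *
go(.622,.059,.22,94)"
```

```text
shift [ 0.6071 -0.5015  0.0214] turn -1.3068 rows 12.6 7.0 t 0.1 f [ 1.13 -0.25 -0.02] rot [-1.799e+02  1.000e-02  1.912e+01]
```

```bash
python3 -m crank '[{"x":0.02,"y":-0.017,"z":0.001,"turn":-0.1},{"x":0.06,"y":-0.05,"z":0.002,"turn":-0.25},{"x":0.105,"y":-0.087,"z":0.004,"turn":-0.4},{"x":0.15,"y":-0.124,"z":0.006,"turn":-0.55},{"x":0.195,"y":-0.161,"z":0.008,"turn":-0.7},{"x":0.24,"y":-0.198,"z":0.01,"turn":-0.85},{"x":0.285,"y":-0.235,"z":0.01,"turn":-1.0},{"x":0.33,"y":-0.273,"z":0.01,"turn":-1.1},{"x":0.375,"y":-0.31,"z":0.01,"turn":-1.2},{"x":0.42,"y":-0.347,"z":0.01,"turn":-1.307},{"x":0.465,"y":-0.384,"z":0.01,"turn":-1.307},{"x":0.51,"y":-0.42,"z":0.01,"turn":-1.307}]' 0.087; python3 -c "
from h import *
go(.622,.059,.22,94)"
```

```text
time_s: 1.6
tool_pos: [0.5577, -0.0488, 0.2314]
tool_rot: [-180.0, 0.0, 94.0]
force: [0.9, -0.6, 0.3]
grip_width: 0.087
grasp_force: 0.0
shift [0.103  0.0717 0.0113] turn -0.0002 rows 2.0 0.0 t 1.6 f [ 0.9  -0.6   0.31] rot [-1.7999e+02  3.0000e-02  9.3990e+01]
```

```bash
python3 -m crank '[{"x":0.05,"y":0.035,"z":0.01,"turn":0},{"x":0.09,"y":0.063,"z":0.03,"turn":0},{"x":0.103,"y":0.072,"z":0.055},{"x":0.103,"y":0.072,"z":0.08},{"x":0.103,"y":0.072,"z":0.1},{"x":0.103,"y":0.072,"z":0.12},{"x":0.103,"y":0.072,"z":0.13},{"x":0.103,"y":0.072,"z":0.136},{"x":0.103,"y":0.072,"z":0.136}]' && python3 -m crank '[{"z":0},{"z":0},{"z":0},{"z":0},{"z":0},{"z":0}]' 0.045 25; python3 -c "
from h import *
go(.622,.059,.095,94)"
```

```text
shift [0.1031 0.0717 0.1363] turn -0.0002 rows 3.0 0.0 t 1.6 f [ 0.9  -0.6   0.31] rot [-1.7999e+02  3.0000e-02  9.3990e+01]invalid input
```

```bash
python3 -m crank '[{"x":0.05,"y":0.035,"z":0.01,"turn":0},{"x":0.09,"y":0.063,"z":0.03,"turn":0},{"x":0.103,"y":0.072,"z":0.055,"turn":0},{"x":0.103,"y":0.072,"z":0.08,"turn":0},{"x":0.103,"y":0.072,"z":0.1,"turn":0},{"x":0.103,"y":0.072,"z":0.12,"turn":0},{"x":0.103,"y":0.072,"z":0.13,"turn":0},{"x":0.103,"y":0.072,"z":0.136,"turn":0},{"x":0.103,"y":0.072,"z":0.136,"turn":0}]' && python3 -m crank '[{"x":0,"y":0,"z":0,"turn":0},{"x":0,"y":0,"z":0,"turn":0},{"x":0,"y":0,"z":0,"turn":0},{"x":0,"y":0,"z":0,"turn":0},{"x":0,"y":0,"z":0,"turn":0}]' 0.045 25; python3 -c "
from h import *
go(.622,.059,.095,94)"
```

```text
time_s: 2.72
tool_pos: [0.6219, 0.0574, 0.0956]
tool_rot: [180.0, 0.0, 94.0]
force: [-1.1, -0.7, -0.2]
grip_width: 0.0871
grasp_force: 0.0
time_s: 3.35
tool_pos: [0.6218, 0.0575, 0.0958]
tool_rot: [-180.0, 0.0, 94.0]
force: [-1.6, 0.3, 2.4]
grip_width: 0.061
grasp_force: 25.0
shift [0.0014 0.0003 0.0008] turn 0.0002 rows 0.0 0.0 t 3.35 f [-1.55  0.29  2.35] rot [-1.800e+02  1.000e-02  9.401e+01]
```

```bash
python3 -m crank '[{"x":0,"y":0,"z":-0.005,"turn":0},{"x":0,"y":0,"z":-0.015,"turn":0},{"x":0,"y":0,"z":-0.03,"turn":0},{"x":0,"y":0,"z":-0.04,"turn":0},{"x":0,"y":0,"z":-0.045,"turn":0},{"x":0,"y":0,"z":-0.045,"turn":0},{"x":0,"y":0,"z":-0.045,"turn":0},{"x":0,"y":0,"z":-0.045,"turn":0},{"x":0,"y":0,"z":-0.045,"turn":0}]'
```

```text
time_s: 4.47
tool_pos: [0.6216, 0.0575, 0.1402]
tool_rot: [-180.0, 0.0, 94.0]
force: [0.2, 0.1, -2.5]
grip_width: 0.0616
grasp_force: 25.0
```

```bash
python3 -m crank '[{"x":0,"y":0,"z":0,"turn":0},{"x":0,"y":0,"z":0,"turn":0}]'
```

```text
time_s: 4.72
tool_pos: [0.6218, 0.0575, 0.1405]
tool_rot: [-180.0, 0.0, 94.0]
force: [0.2, 0.8, -3.3]
grip_width: 0.0617
grasp_force: 25.0
```

```bash
python3 -m crank '[{"x":0,"y":0,"z":0.015,"turn":0},{"x":0,"y":0,"z":0.028,"turn":0},{"x":0,"y":0,"z":0.036,"turn":0},{"x":0,"y":0,"z":0.041,"turn":0},{"x":0,"y":0,"z":0.044,"turn":0},{"x":0,"y":0,"z":0.045,"turn":0},{"x":0,"y":0,"z":0.045,"turn":0}]'; python3 -m crank '[{"x":0,"y":0,"z":0,"turn":0},{"x":0,"y":0,"z":0,"turn":0},{"x":0,"y":0,"z":-0.01,"turn":0},{"x":0,"y":0,"z":-0.04,"turn":0},{"x":0,"y":0,"z":-0.07,"turn":0},{"x":0,"y":0,"z":-0.08,"turn":0},{"x":0,"y":0,"z":-0.08,"turn":0}]' 0.087;  python3 -c "
from h import *
go(.4432,.022,.175,94)"
```

```text
time_s: 5.6
tool_pos: [0.6221, 0.0576, 0.0959]
tool_rot: [180.0, 0.0, 94.0]
force: [0.5, -0.3, -1.9]
grip_width: 0.0613
grasp_force: 25.0
time_s: 6.48
tool_pos: [0.6222, 0.0576, 0.1762]
tool_rot: [179.9, 0.0, 94.0]
force: [-0.6, -0.1, -0.4]
grip_width: 0.0869
grasp_force: 0.0
shift [-0.023 -0.181  0.001] turn 0.0001 rows 2.9 0.0 t 6.475 f [-0.58 -0.15 -0.38] rot [1.7992e+02 2.0000e-02 9.4000e+01]
```

```bash
python3 -m crank '[{"x":-0.004,"y":-0.03,"z":0,"turn":0},{"x":-0.01,"y":-0.08,"z":0,"turn":0},{"x":-0.017,"y":-0.13,"z":0,"turn":0},{"x":-0.023,"y":-0.17,"z":0,"turn":0},{"x":-0.023,"y":-0.181,"z":0.01,"turn":0},{"x":-0.023,"y":-0.181,"z":0.03,"turn":0},{"x":-0.023,"y":-0.181,"z":0.05,"turn":0},{"x":-0.023,"y":-0.181,"z":0.068,"turn":0},{"x":-0.023,"y":-0.181,"z":0.077,"turn":0},{"x":-0.023,"y":-0.181,"z":0.08,"turn":0},{"x":-0.023,"y":-0.181,"z":0.08,"turn":0}]'; python3 -m crank '[{"x":0,"y":0,"z":0,"turn":0},{"x":0,"y":0,"z":0,"turn":0},{"x":0,"y":0,"z":0,"turn":0},{"x":0,"y":0,"z":0,"turn":0},{"x":0,"y":0,"z":0,"turn":0}]' 0.045 25; python3 -m crank '[{"x":0,"y":0,"z":-0.005,"turn":0},{"x":0,"y":0,"z":-0.015,"turn":0},{"x":0,"y":0,"z":-0.03,"turn":0},{"x":0,"y":0,"z":-0.04,"turn":0},{"x":0,"y":0,"z":-0.045,"turn":0},{"x":0,"y":0,"z":-0.045,"turn":0},{"x":0,"y":0,"z":-0.045,"turn":0},{"x":0,"y":0,"z":-0.045,"turn":0},{"x":0,"y":0,"z":-0.045,"turn":0}]'; python3 -m crank '[{"x":0,"y":0,"z":0,"turn":0},{"x":0,"y":0,"z":0,"turn":0}]'
```

```text
time_s: 7.85
tool_pos: [0.4431, 0.0221, 0.0956]
tool_rot: [180.0, -0.0, 94.0]
force: [-0.0, 0.1, 0.7]
grip_width: 0.0869
grasp_force: 0.0
time_s: 8.48
tool_pos: [0.4426, 0.0218, 0.0957]
tool_rot: [-180.0, 0.0, 94.0]
force: [-2.3, 0.1, 4.2]
grip_width: 0.062
grasp_force: 25.0
time_s: 9.6
tool_pos: [0.4427, 0.022, 0.1402]
tool_rot: [-180.0, -0.0, 94.0]
force: [0.2, -0.3, -6.6]
grip_width: 0.0613
grasp_force: 25.0
time_s: 9.85
tool_pos: [0.4428, 0.022, 0.1405]
tool_rot: [-180.0, 0.0, 94.0]
force: [0.0, -0.6, -6.1]
grip_width: 0.0615
grasp_force: 25.0
```

The force readings are about 6.3 N for the near canister and about 2.9 N for the far one, so the near one is heavier. I set it back and go to the handle.

```bash
python3 -m crank '[{"x":0,"y":0,"z":0.015,"turn":0},{"x":0,"y":0,"z":0.028,"turn":0},{"x":0,"y":0,"z":0.036,"turn":0},{"x":0,"y":0,"z":0.041,"turn":0},{"x":0,"y":0,"z":0.044,"turn":0},{"x":0,"y":0,"z":0.045,"turn":0},{"x":0,"y":0,"z":0.045,"turn":0}]'; python3 -m crank '[{"x":0,"y":0,"z":0,"turn":0},{"x":0,"y":0,"z":0,"turn":0},{"x":0,"y":0,"z":-0.01,"turn":0},{"x":0,"y":0,"z":-0.04,"turn":0},{"x":0,"y":0,"z":-0.07,"turn":0},{"x":0,"y":0,"z":-0.09,"turn":0},{"x":0,"y":0,"z":-0.09,"turn":0}]' 0.087;  python3 -c "
from h import *
go(.5655,-.269,.185,34)"
```

```text
time_s: 10.72
tool_pos: [0.4432, 0.0219, 0.0958]
tool_rot: [180.0, 0.0, 94.0]
force: [-0.1, 0.3, -6.2]
grip_width: 0.0615
grasp_force: 25.0
time_s: 11.6
tool_pos: [0.4444, 0.022, 0.1877]
tool_rot: [179.7, 0.1, 94.0]
force: [0.7, 0.1, 0.0]
grip_width: 0.087
grasp_force: 0.0
shift [-0.2988  0.1004  0.0037] turn 1.0474 rows 5.0 5.6 t 11.6 f [0.69 0.12 0.04] rot [1.7973e+02 9.0000e-02 9.4010e+01]
```

```bash
python3 -m crank '[{"x":-0.03,"y":0.01,"z":0,"turn":0.1},{"x":-0.08,"y":0.027,"z":0,"turn":0.27},{"x":-0.13,"y":0.044,"z":0,"turn":0.44},{"x":-0.18,"y":0.06,"z":0,"turn":0.61},{"x":-0.23,"y":0.077,"z":0,"turn":0.78},{"x":-0.27,"y":0.091,"z":0,"turn":0.93},{"x":-0.299,"y":0.1,"z":0,"turn":1.047},{"x":-0.299,"y":0.1,"z":0,"turn":1.047}]' 0.06; python3 -c "
from h import *
im=imaging.read_camera('scene');cv2.imwrite('pics/s2.png',cv2.resize(im[90:250,140:360],None,fx=3,fy=3)[:,:,::-1])
go(.5655,-.269,.096,34)"
```

```text
time_s: 12.6
tool_pos: [0.5629, -0.2721, 0.1837]
tool_rot: [-179.9, 0.1, 33.8]
force: [-0.5, 0.5, -0.3]
grip_width: 0.0604
grasp_force: 0.0
shift [0.0026 0.001  0.088 ] turn -0.0002 rows 1.4 0.0 t 12.65 f [-0.33  0.26 -0.9 ] rot [-1.7986e+02  4.0000e-02  3.3990e+01]
```

View pics/s2.png

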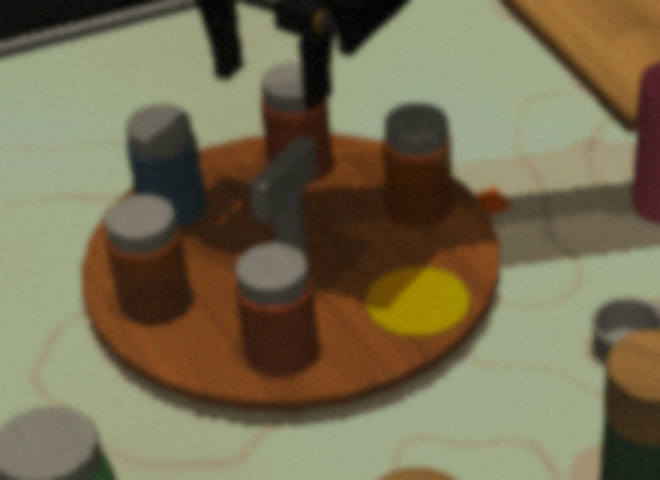

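The crop shows the open fingers above, at crop (228,75) and (315,100), straddling the bar at crop (285,180). The free place is at (418,300) and the pointer at (493,202). I descend on the handle.

```bash
python3 -m crank '[{"x":0.001,"y":0,"z":0.02,"turn":0},{"x":0.002,"y":0.001,"z":0.045,"turn":0},{"x":0.002,"y":0.001,"z":0.065,"turn":0},{"x":0.002,"y":0.001,"z":0.08,"turn":0},{"x":0.002,"y":0.001,"z":0.087,"turn":0},{"x":0.002,"y":0.001,"z":0.087,"turn":0}]'; python3 -m crank '[{"x":0,"y":0,"z":0,"turn":0},{"x":0,"y":0,"z":0,"turn":0},{"x":0,"y":0,"z":0,"turn":0},{"x":0,"y":0,"z":0,"turn":0},{"x":0,"y":0,"z":0,"turn":0},{"x":0,"y":0,"z":0,"turn":0}]' 0 30; python3 -c "
from h import *
o=env.get_obs();print(o['wrist_torque']);go(.5655,-.269,.096,34)"
```

```text
time_s: 13.4
tool_pos: [0.5656, -0.2689, 0.0983]
tool_rot: [-180.0, 0.0, 34.0]
force: [-0.2, -0.4, 1.0]
grip_width: 0.0596
grasp_force: 0.0
time_s: 14.15
tool_pos: [0.5654, -0.2677, 0.0994]
tool_rot: [-179.9, 0.0, 34.1]
force: [-3.4, 3.5, 6.6]
grip_width: 0.0138
grasp_force: 38.2
[0.68268754 0.73637301 0.04928967]
shift [-0.0007  0.0011  0.0034] turn 0.0011 rows 0.1 0.0 t 14.15 f [-3.38  3.54  6.6 ] rot [-1.7989e+02  2.0000e-02  3.4060e+01]
```

```bash
python3 -m crank '[{"x":0,"y":0,"z":0,"turn":-0.06},{"x":0,"y":0,"z":0,"turn":-0.18},{"x":0,"y":0,"z":0,"turn":-0.32},{"x":0,"y":0,"z":0,"turn":-0.46},{"x":0,"y":0,"z":0,"turn":-0.6},{"x":0,"y":0,"z":0,"turn":-0.74},{"x":0,"y":0,"z":0,"turn":-0.86},{"x":0,"y":0,"z":0,"turn":-0.96},{"x":0,"y":0,"z":0,"turn":-1.02},{"x":0,"y":0,"z":0,"turn":-1.047},{"x":0,"y":0,"z":0,"turn":-1.047},{"x":0,"y":0,"z":0,"turn":-1.047}]'; python3 -c "
from h import *
o=env.get_obs();print(o['wrist_torque']);go(.5655,-.269,.096,94)"
```

```text
time_s: 15.65
tool_pos: [0.5642, -0.2671, 0.0994]
tool_rot: [-179.8, -0.1, 94.1]
force: [-8.3, 5.5, 9.5]
grip_width: 0.0136
grasp_force: 38.6
[0.98517676 1.38706319 0.00817979]
shift [-0.0019  0.0011  0.0034] turn 0.001 rows 0.1 0.0 t 15.65 f [-8.33  5.5   9.54] rot [-1.7977e+02 -1.3000e-01  9.4060e+01]
```

```bash
python3 -m crank '[{"x":0,"y":0,"z":0,"turn":0},{"x":0,"y":0,"z":0,"turn":0},{"x":0,"y":0,"z":-0.01,"turn":0},{"x":0,"y":0,"z":-0.04,"turn":0},{"x":0,"y":0,"z":-0.075,"turn":0},{"x":0,"y":0,"z":-0.09,"turn":0},{"x":0,"y":0,"z":-0.09,"turn":0}]' 0.06; python3 -c "
from h import *
go(.443,.022,.185,94)"
```

```text
time_s: 16.52
tool_pos: [0.5661, -0.2695, 0.1894]
tool_rot: [179.9, 0.1, 94.0]
force: [0.2, 0.5, 0.2]
grip_width: 0.0594
grasp_force: 0.0
shift [ 0.2993 -0.1026  0.0039] turn -0.0002 rows 5.1 0.0 t 16.525 f [0.17 0.48 0.21] rot [1.7992e+02 8.0000e-02 9.3990e+01]
```

```bash
python3 -m crank '[{"x":0.03,"y":-0.01,"z":0,"turn":0},{"x":0.08,"y":-0.027,"z":0,"turn":0},{"x":0.13,"y":-0.044,"z":0,"turn":0},{"x":0.18,"y":-0.061,"z":0,"turn":0},{"x":0.23,"y":-0.079,"z":0,"turn":0},{"x":0.28,"y":-0.096,"z":0,"turn":0},{"x":0.299,"y":-0.103,"z":0,"turn":0},{"x":0.299,"y":-0.103,"z":0,"turn":0}]' 0.087; python3 - <<'E'
from h import *
im={}
for n in("top","scene"):
    im[n]=imaging.read_camera(n); cv2.imwrite(f"pics/{n}3.png",im[n][:,:,::-1])
    for c in blobs(im[n],(22,150,50),(35,255,255),(240,120,520,320)):
        p=ray(n,c,.025)[:,:2].astype(np.float32); print("yellow",n,cv2.minEnclosingCircle(p),cv2.fitEllipse(p)[:2])
for roi in [(390,180,428,225),(435,155,470,190),(475,175,512,210),(480,225,520,255),(448,250,482,282),(400,235,440,280)]:
    for c in blobs(im["top"],(0,0,95),(180,60,255),roi,80):
        p=ray("top",c,.103)[:,:2].astype(np.float32); cc,r=cv2.minEnclosingCircle(p); print("jar",np.round(cc,4),round(r,4))
for n,roi in (("top",(440,288,480,310)),("scene",(295,145,318,170))):
  for c in blobs(im[n],(12,195,90),(24,255,255),roi,10):
    p=ray(n,c,.015)[:,:2]; print("ptr",n,(p.max(0)+p.min(0))/2)
go(.443,.022,.0955,94)
E
```

```text
time_s: 17.52
tool_pos: [0.4414, 0.0223, 0.1879]
tool_rot: [-179.9, 0.1, 94.1]
force: [-0.4, -0.0, 0.4]
grip_width: 0.0869
grasp_force: 0.0
yellow top ((0.4612593650817871, -0.27652424573898315), 0.036649610847234726) ((0.4613143801689148, -0.27647122740745544), (0.07111494243144989, 0.071345254778862))
yellow scene ((0.45993924140930176, -0.27933549880981445), 0.03601939603686333) ((0.4609392285346985, -0.2781353294849396), (0.06506706774234772, 0.06820695102214813))
jar [ 0.6118 -0.1742] 0.0228
jar [ 0.629  -0.1385] 0.0298
jar [ 0.6898 -0.2644] 0.0417
jar [ 0.6261 -0.3646] 0.0405
jar [ 0.5138 -0.3761] 0.0367
jar [ 0.4487 -0.1515] 0.0225
jar [ 0.5068 -0.1812] 0.0227
ptr top [ 0.40215788 -0.27940358]
ptr scene [ 0.41736149 -0.25915685]
shift [0.0016 0.0008 0.0927] turn -0.0017 rows 1.5 0.0 t 17.625 f [ 0.63 -0.7   0.33] rot [-1.7998e+02  1.0000e-02  9.3900e+01]
```

View pics/top3.png

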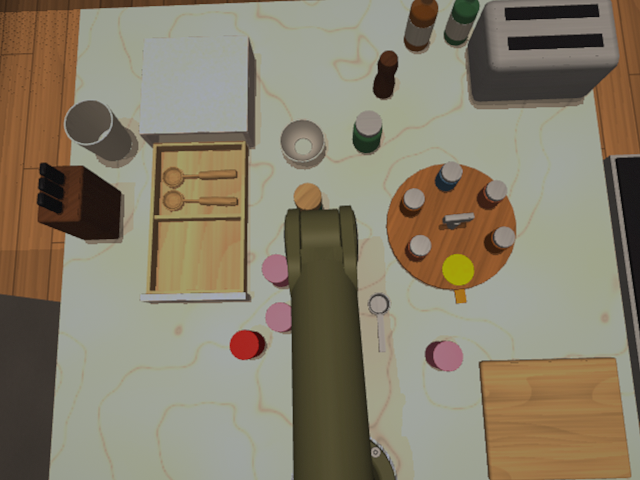

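Picture: the yellow place at top (458,269) is now at the pointer (460,297), the handle is at (460,219), and everything else is unmoved. I take the heavy canister to (0.461, -0.277).

```bash
python3 -m crank '[{"x":0.001,"y":0.001,"z":0.02,"turn":0},{"x":0.001,"y":0.001,"z":0.045,"turn":0},{"x":0.001,"y":0.001,"z":0.07,"turn":0},{"x":0.001,"y":0.001,"z":0.085,"turn":0},{"x":0.001,"y":0.001,"z":0.091,"turn":0},{"x":0.001,"y":0.001,"z":0.091,"turn":0}]'; python3 -m crank '[{"x":0,"y":0,"z":0,"turn":0},{"x":0,"y":0,"z":0,"turn":0},{"x":0,"y":0,"z":0,"turn":0},{"x":0,"y":0,"z":0,"turn":0},{"x":0,"y":0,"z":0,"turn":0}]' 0.045 25; python3 -c "
from h import *
go(.461,-.277,.225,94)"; python3 -m crank '[{"x":0,"y":0,"z":-0.005,"turn":0},{"x":0,"y":0,"z":-0.02,"turn":0},{"x":0,"y":0,"z":-0.045,"turn":0},{"x":0,"y":0,"z":-0.075,"turn":0},{"x":0,"y":0,"z":-0.1,"turn":0},{"x":0,"y":0,"z":-0.12,"turn":0},{"x":0,"y":0,"z":-0.13,"turn":0},{"x":0,"y":0,"z":-0.13,"turn":0},{"x":0,"y":0,"z":-0.13,"turn":0}]';python3 -c "
from h import *
go(.461,-.277,.225,94)"
```

```text
time_s: 18.38
tool_pos: [0.4432, 0.0228, 0.0976]
tool_rot: [-180.0, -0.0, 94.0]
force: [0.5, 1.2, 0.2]
grip_width: 0.0869
grasp_force: 0.0
time_s: 19.0
tool_pos: [0.443, 0.023, 0.0978]
tool_rot: [-180.0, 0.0, 94.0]
force: [-1.8, 0.4, 4.7]
grip_width: 0.0618
grasp_force: 25.0
shift [-0.3006 -0.0031 -0.127 ] turn 0.0003 rows 5.2 0.0 t 19.0 f [-1.76  0.42  4.73] rot [-1.800e+02  3.000e-02  9.401e+01]
time_s: 20.12
tool_pos: [0.4423, 0.0231, 0.2267]
tool_rot: [-179.9, -0.0, 94.0]
force: [-1.3, 1.0, -5.4]
grip_width: 0.0616
grasp_force: 25.0
shift [-0.3007 -0.0024  0.0016] turn 0.0003 rows 4.8 0.0 t 20.125 f [-1.3   1.01 -5.4 ] rot [-1.7991e+02 -2.0000e-02  9.4020e+01]
```

```bash
python3 -m crank '[{"x":-0.01,"y":0,"z":0,"turn":0},{"x":-0.035,"y":0,"z":0,"turn":0},{"x":-0.07,"y":0,"z":0,"turn":0},{"x":-0.11,"y":-0.001,"z":0,"turn":0},{"x":-0.15,"y":-0.001,"z":0,"turn":0},{"x":-0.19,"y":-0.002,"z":0,"turn":0},{"x":-0.23,"y":-0.002,"z":0,"turn":0},{"x":-0.265,"y":-0.002,"z":0,"turn":0},{"x":-0.29,"y":-0.002,"z":0,"turn":0},{"x":-0.3,"y":-0.002,"z":0,"turn":0},{"x":-0.3,"y":-0.002,"z":0,"turn":0},{"x":-0.3,"y":-0.002,"z":0,"turn":0}]'; python3 -c "
from h import *
go(.461,-.2765,.123,94)"
```

```text
time_s: 21.62
tool_pos: [0.4624, -0.2745, 0.2276]
tool_rot: [-180.0, -0.0, 94.1]
force: [0.6, 0.2, -5.9]
grip_width: 0.0613
grasp_force: 25.0
shift [-0.002  -0.0015  0.1046] turn 0.0025 rows 1.7 0.0 t 21.625 f [ 0.61  0.17 -5.92] rot [-1.800e+02 -4.000e-02  9.414e+01]
```

Descend to just above, then the last millimetres slowly.

```bash
python3 -m crank '[{"x":-0.002,"y":-0.0015,"z":0.01,"turn":0},{"x":-0.002,"y":-0.0015,"z":0.03,"turn":0},{"x":-0.002,"y":-0.0015,"z":0.05,"turn":0},{"x":-0.002,"y":-0.0015,"z":0.07,"turn":0},{"x":-0.002,"y":-0.0015,"z":0.085,"turn":0},{"x":-0.002,"y":-0.0015,"z":0.094,"turn":0},{"x":-0.002,"y":-0.0015,"z":0.097,"turn":0},{"x":-0.002,"y":-0.0015,"z":0.097,"turn":0}]'; python3 -c "
from h import *
go(.461,-.2765,.123,94)"
python3 -m crank '[{"x":0,"y":0,"z":0.002,"turn":0},{"x":0,"y":0,"z":0.004,"turn":0},{"x":0,"y":0,"z":0.006,"turn":0},{"x":0,"y":0,"z":0.007,"turn":0},{"x":0,"y":0,"z":0.007,"turn":0}]'
```

```text
time_s: 22.62
tool_pos: [0.4609, -0.2785, 0.1308]
tool_rot: [180.0, 0.0, 94.0]
force: [0.5, -0.3, -6.4]
grip_width: 0.0618
grasp_force: 25.0
shift [0.002  0.0002 0.0078] turn 0.0002 rows 0.1 0.0 t 22.625 f [ 0.47 -0.33 -6.45] rot [1.7998e+02 2.0000e-02 9.4010e+01]
time_s: 23.25
tool_pos: [0.4606, -0.2784, 0.1234]
tool_rot: [-180.0, -0.0, 94.0]
force: [-0.3, 0.3, -6.2]
grip_width: 0.0613
grasp_force: 25.0
```

```bash
python3 -m crank '[{"x":0.001,"y":0,"z":0.0005,"turn":0},{"x":0.001,"y":0,"z":0.001,"turn":0},{"x":0.001,"y":0,"z":0.001,"turn":0}]'; python3 -m crank '[{"x":0,"y":0,"z":0.0005,"turn":0},{"x":0,"y":0,"z":0.001,"turn":0},{"x":0,"y":0,"z":0.001,"turn":0}]'
```

```text
time_s: 23.62
tool_pos: [0.4607, -0.2775, 0.1229]
tool_rot: [180.0, 0.0, 94.0]
force: [-1.3, 0.7, -3.2]
grip_width: 0.0617
grasp_force: 25.0
time_s: 24.0
tool_pos: [0.4609, -0.2781, 0.1228]
tool_rot: [180.0, 0.1, 94.0]
force: [-2.6, 0.5, 4.7]
grip_width: 0.0612
grasp_force: 25.0
```

Contact made (the weight is taken off); release, opening limited by the neighbouring space, and retreat straight up.

```bash
python3 -m crank '[{"x":0,"y":0,"z":0,"turn":0},{"x":0,"y":0,"z":0,"turn":0},{"x":0,"y":0,"z":-0.01,"turn":0},{"x":0,"y":0,"z":-0.035,"turn":0},{"x":0,"y":0,"z":-0.065,"turn":0},{"x":0,"y":0,"z":-0.085,"turn":0},{"x":0,"y":0,"z":-0.085,"turn":0}]' 0.08; python3 -c "
from h import *
go(.622,.0585,.205,94)"
```

```text
time_s: 24.88
tool_pos: [0.4619, -0.2779, 0.2087]
tool_rot: [179.8, 0.2, 94.0]
force: [0.1, 0.5, -0.1]
grip_width: 0.08
grasp_force: 0.0
shift [0.3244 0.1833 0.0034] turn 0.0003 rows 6.0 0.0 t 24.875 f [ 0.06  0.52 -0.11] rot [1.7981e+02 1.7000e-01 9.4020e+01]
```

```bash
python3 -m crank '[{"x":0.03,"y":0.017,"z":0,"turn":0},{"x":0.075,"y":0.042,"z":0,"turn":0},{"x":0.12,"y":0.068,"z":0,"turn":0},{"x":0.165,"y":0.093,"z":0,"turn":0},{"x":0.21,"y":0.119,"z":0,"turn":0},{"x":0.255,"y":0.144,"z":0,"turn":0},{"x":0.3,"y":0.17,"z":0,"turn":0},{"x":0.324,"y":0.183,"z":0,"turn":0},{"x":0.324,"y":0.183,"z":0,"turn":0},{"x":0.324,"y":0.183,"z":0,"turn":0}]' 0.087; python3 - <<'E'
from h import *
im={}
for n in("top","scene"):
    im[n]=imaging.read_camera(n); cv2.imwrite(f"pics/{n}4.png",im[n][:,:,::-1])
for n,z,roi in (("top",.135,(430,240,490,300)),("scene",.135,(260,120,330,200))):
    for c in blobs(im[n],(14,80,95),(22,190,255),roi):
        p=ray(n,c,z)[:,:2].astype(np.float32); print("heavy lid",n,cv2.minEnclosingCircle(p),cv2.fitEllipse(p)[:2])
cv2.imwrite("pics/c4.png",cv2.resize(im["scene"][80:250,130:360],None,fx=3,fy=3)[:,:,::-1])
go(.622,.0585,.0955,94)
E
```

```text
time_s: 26.12
tool_pos: [0.62, 0.0574, 0.2056]
tool_rot: [-179.9, 0.0, 94.0]
force: [1.4, -0.3, 0.2]
grip_width: 0.0867
grasp_force: 0.0
heavy lid top ((0.4641553461551666, -0.27634197473526), 0.03417731076478958) ((0.4623309373855591, -0.2778565585613251), (0.05992688611149788, 0.06246268004179001))
shift [0.0019 0.002  0.1105] turn -0.0021 rows 1.8 0.0 t 26.225 f [-0.08  0.08 -0.6 ] rot [-1.7995e+02  7.0000e-02  9.3880e+01]
```

View pics/c4.png

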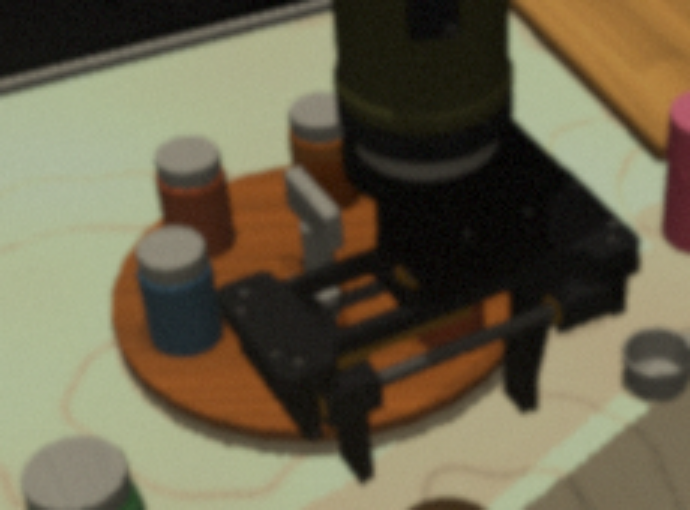

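The gripper hides the canister in the scene crop. The top view puts its lid at (0.462, -0.278), on the yellow place to within about 1 mm. Next is the lighter one.

```bash
python3 -m crank '[{"x":0.001,"y":0,"z":0.02,"turn":0},{"x":0.001,"y":0,"z":0.05,"turn":0},{"x":0.001,"y":0,"z":0.078,"turn":0},{"x":0.001,"y":0,"z":0.098,"turn":0},{"x":0.001,"y":0,"z":0.107,"turn":0},{"x":0.001,"y":0,"z":0.109,"turn":0},{"x":0.001,"y":0,"z":0.109,"turn":0}]'; python3 -m crank '[{"x":0,"y":0,"z":0,"turn":0},{"x":0,"y":0,"z":0,"turn":0},{"x":0,"y":0,"z":0,"turn":0},{"x":0,"y":0,"z":0,"turn":0},{"x":0,"y":0,"z":0,"turn":0}]' 0.045 25; python3 -m crank '[{"x":0,"y":0,"z":-0.005,"turn":0},{"x":0,"y":0,"z":-0.02,"turn":0},{"x":0,"y":0,"z":-0.045,"turn":0},{"x":0,"y":0,"z":-0.075,"turn":0},{"x":0,"y":0,"z":-0.1,"turn":0},{"x":0,"y":0,"z":-0.12,"turn":0},{"x":0,"y":0,"z":-0.13,"turn":0},{"x":0,"y":0,"z":-0.13,"turn":0},{"x":0,"y":0,"z":-0.13,"turn":0}]';python3 -c "
from h import *
go(.512,.313,.225,94)"
```

```text
time_s: 27.1
tool_pos: [0.621, 0.0597, 0.0983]
tool_rot: [179.9, 0.0, 94.0]
force: [-0.3, -0.1, 0.3]
grip_width: 0.0868
grasp_force: 0.0
time_s: 27.72
tool_pos: [0.6206, 0.0596, 0.0978]
tool_rot: [180.0, 0.0, 94.0]
force: [0.6, -0.2, 0.4]
grip_width: 0.0615
grasp_force: 25.0
time_s: 28.85
tool_pos: [0.6198, 0.0594, 0.2264]
tool_rot: [-179.9, 0.0, 94.0]
force: [-0.2, -0.4, -3.5]
grip_width: 0.0615
grasp_force: 25.0
shift [ 0.2605 -0.0898  0.0015] turn 0.0003 rows 4.4 0.0 t 28.85 f [-0.19 -0.45 -3.55] rot [-1.7989e+02  1.0000e-02  9.4020e+01]
```

```bash
python3 -m crank '[{"x":0.01,"y":-0.003,"z":0,"turn":0},{"x":0.035,"y":-0.012,"z":0,"turn":0},{"x":0.07,"y":-0.024,"z":0,"turn":0},{"x":0.11,"y":-0.038,"z":0,"turn":0},{"x":0.15,"y":-0.052,"z":0,"turn":0},{"x":0.19,"y":-0.066,"z":0,"turn":0},{"x":0.225,"y":-0.078,"z":0,"turn":0},{"x":0.25,"y":-0.086,"z":0,"turn":0},{"x":0.26,"y":-0.09,"z":0,"turn":0},{"x":0.26,"y":-0.09,"z":0,"turn":0},{"x":0.26,"y":-0.09,"z":0,"turn":0}]'; python3 -m crank '[{"x":0,"y":0,"z":0.01,"turn":0},{"x":0,"y":0,"z":0.03,"turn":0},{"x":0,"y":0,"z":0.055,"turn":0},{"x":0,"y":0,"z":0.08,"turn":0},{"x":0,"y":0,"z":0.1,"turn":0},{"x":0,"y":0,"z":0.11,"turn":0},{"x":0,"y":0,"z":0.113,"turn":0},{"x":0,"y":0,"z":0.113,"turn":0}]'; python3 -c "
from h import *
go(.512,.313,.106,94)
im=imaging.read_camera('scene');cv2.imwrite('pics/s5.png',cv2.resize(im[180:430,230:550],None,fx=2,fy=2)[:,:,::-1])"
```

```text
time_s: 30.22
tool_pos: [0.5133, 0.3111, 0.2272]
tool_rot: [180.0, 0.1, 93.9]
force: [0.3, -0.0, -1.8]
grip_width: 0.0613
grasp_force: 25.0
time_s: 31.22
tool_pos: [0.5127, 0.313, 0.115]
tool_rot: [180.0, -0.0, 94.0]
force: [-0.9, -0.2, -2.8]
grip_width: 0.0617
grasp_force: 25.0
shift [ 0.0001 -0.0007  0.009 ] turn 0.0003 rows 0.1 0.0 t 31.225 f [-0.93 -0.21 -2.82] rot [ 1.7996e+02 -2.0000e-02  9.4020e+01]
```

View pics/s5.png

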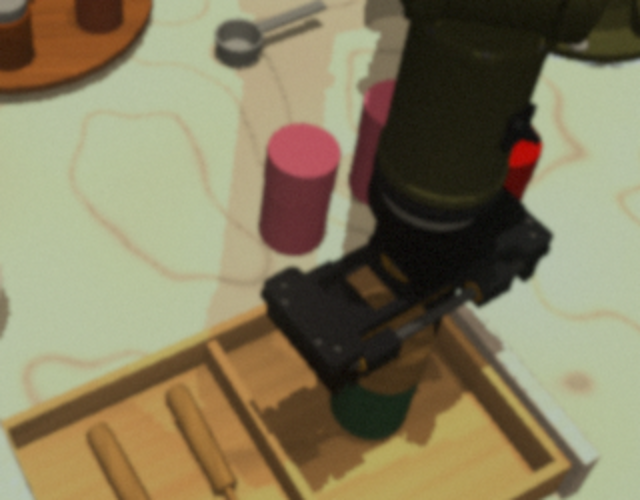

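The canister at crop (372,410) hangs upright in the middle of the front compartment. I lower the last centimetre slowly.

```bash
python3 -m crank '[{"x":0,"y":0,"z":0.002,"turn":0},{"x":0,"y":0,"z":0.004,"turn":0},{"x":0,"y":0,"z":0.006,"turn":0},{"x":0,"y":0,"z":0.008,"turn":0},{"x":0,"y":0,"z":0.009,"turn":0},{"x":0,"y":0,"z":0.009,"turn":0}]'; python3 -m crank '[{"x":0,"y":0,"z":0.0005,"turn":0},{"x":0,"y":0,"z":0.001,"turn":0},{"x":0,"y":0,"z":0.001,"turn":0}]'
```

```text
time_s: 32.02
tool_pos: [0.5124, 0.3127, 0.1057]
tool_rot: [-180.0, 0.0, 94.0]
force: [-1.8, -0.2, -0.5]
grip_width: 0.0613
grasp_force: 25.0
time_s: 32.4
tool_pos: [0.5124, 0.3128, 0.1057]
tool_rot: [180.0, 0.0, 94.0]
force: [-1.8, -2.0, 6.7]
grip_width: 0.0614
grasp_force: 25.0
```

```bash
python3 -m crank '[{"x":0,"y":0,"z":0,"turn":0},{"x":0,"y":0,"z":0,"turn":0},{"x":0,"y":0,"z":-0.01,"turn":0},{"x":0,"y":0,"z":-0.035,"turn":0},{"x":0,"y":0,"z":-0.075,"turn":0},{"x":0,"y":0,"z":-0.115,"turn":0},{"x":0,"y":0,"z":-0.13,"turn":0},{"x":0,"y":0,"z":-0.13,"turn":0}]' 0.087; python3 -m crank '[{"x":-0.02,"y":0.02,"z":0,"turn":0},{"x":-0.06,"y":0.05,"z":0,"turn":0},{"x":-0.1,"y":0.08,"z":0,"turn":0},{"x":-0.14,"y":0.12,"z":0,"turn":0},{"x":-0.17,"y":0.16,"z":0,"turn":0},{"x":-0.17,"y":0.17,"z":0,"turn":0},{"x":-0.17,"y":0.17,"z":0,"turn":0},{"x":-0.17,"y":0.17,"z":0,"turn":0}]'; python3 -c "
from h import *
for n in ('scene','top'): cv2.imwrite(f'pics/{n}6.png',imaging.read_camera(n)[:,:,::-1])
"
```

```text
time_s: 33.4
tool_pos: [0.5128, 0.3129, 0.2353]
tool_rot: [179.9, -0.0, 94.0]
force: [0.4, -0.6, -0.1]
grip_width: 0.087
grasp_force: 0.0
time_s: 34.4
tool_pos: [0.6923, 0.157, 0.234]
tool_rot: [-179.9, -0.0, 94.2]
force: [-0.8, -0.4, 0.0]
grip_width: 0.0868
grasp_force: 0.0
```

View pics/scene6.png

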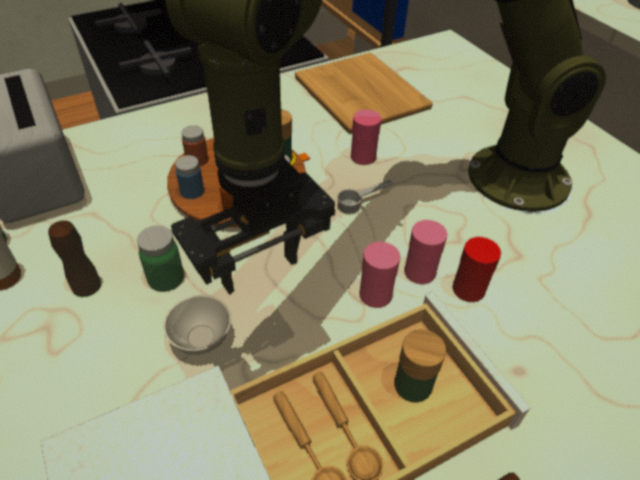

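View pics/top6.png

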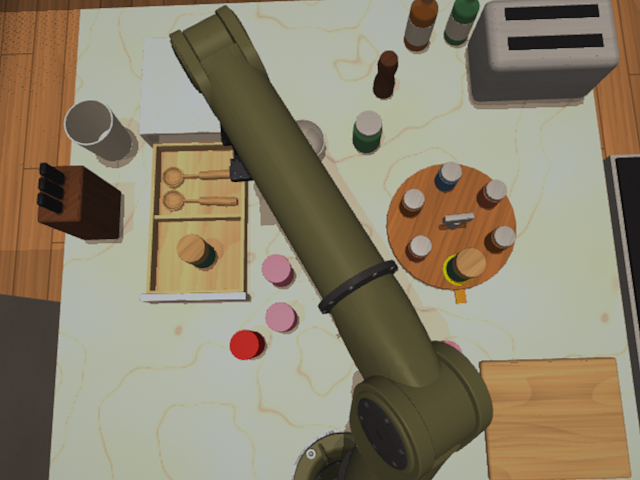

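The light canister stands upright in the front compartment (top (194,250), scene (420,365)). The heavy one stands on the yellow place at the pointer (top (468,264)). Everything else is where it was, and the gripper is clear.

```bash
python3 -c "
from cell import env
print(env.sign_off())"
```

```text
the job is handed in; nothing more can be done
None
```

The job is handed in at about 34.5 s: the heavier canister (about 6.3 N, against about 2.9 N) stands on the yellow place at the pointer, and the lighter one is upright in the drawer's front compartment.

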